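# Reverse the stripped fittings into the assembly rack

### The job

The four fittings in the grey cups of the aluminium strip-down rack stand in the order they came off the injector. Move them into the square pockets of the black assembly rack in the reverse order, so that the leftmost one (seen from the robot) ends rightmost and so on, one to each pocket, each standing upright with its foot on the pocket's floor.

Things in the scene. Friction and masses are not known exactly. Their poses are not given: they have to be found in the camera images.
- coupler_mid (a point): The quick coupler, the tallest: a stepped metal rod on a nut and a dark foot, about 26 mm across for the lower 60 mm, 12 mm across above, 88 mm high. Loose, starts upright in its cup on the strip-down rack. This point is on its axis, half-way up (44 mm above its foot); z points up along the axis.
- adaptor_mid (a point): The brass screwed adaptor standing on its 24 mm hexagon (12 mm high) with an 18 mm thick threaded shank above (grip it on the shank, 18 to 34 mm above its foot), 35 mm high. Loose, starts upright in its cup on the strip-down rack. This point is on its axis, half-way up (17.5 mm above its foot); z points up along the axis.
- bolt_mid (a point): The hollow steel bolt standing on its 19 mm hexagon head (8 mm high) with a slim 14 mm threaded shank above (grip it there), 32 mm high. Loose, starts upright in its cup on the strip-down rack. This point is on its axis, half-way up (16 mm above its foot); z points up along the axis.
- nozzle_mid (a point): The dark grey round cap nut, 23 mm across for the lower 29 mm, with a small tip on top, 38 mm high over all. Loose, starts upright in its cup on the strip-down rack. This point is on its axis, half-way up (19 mm above its foot); z points up along the axis.
- cup_coupler: The shallow round grey cup in which the coupler stands at the start; all four cups look alike. Fixed to the strip-down rack at one of its four places, drawn afresh each time. 42 mm outside, 38 mm inside, 8 mm high, floor 3 mm thick. Origin: centre of its underside, 10 mm above the worktop.
- cup_adaptor: The shallow round grey cup in which the adaptor stands at the start; all four cups look alike. Fixed to the strip-down rack at one of its four places, drawn afresh each time. 42 mm outside, 38 mm inside, 8 mm high, floor 3 mm thick. Origin: centre of its underside, 10 mm above the worktop.
- cup_bolt: The shallow round grey cup in which the bolt stands at the start; all four cups look alike. Fixed to the strip-down rack at one of its four places, drawn afresh each time. 42 mm outside, 38 mm inside, 8 mm high, floor 3 mm thick. Origin: centre of its underside, 10 mm above the worktop.
- cup_nozzle: The shallow round grey cup in which the nozzle stands at the start; all four cups look alike. Fixed to the strip-down rack at one of its four places, drawn afresh each time. 42 mm outside, 38 mm inside, 8 mm high, floor 3 mm thick. Origin: centre of its underside, 10 mm above the worktop.
- strip_rack: Strip-down rack, fixed: a flat aluminium bar 52 x 290 x 10 mm with a row of four grey cups, the fittings' places at the start. Origin: centre of its underside, on the worktop; x points away from the robot, y along the row to the robot's left, z up; the cups stand at x = 0, y = +97.5, +32.5, -32.5 and -97.5 mm. Fittings start with their feet 13 mm above the worktop. Either rack may be the nearer one.
- kit_rack: Assembly rack, fixed: a black plastic board 60 x 290 x 18 mm with a row of four empty square pockets, 40 x 40 mm and 6 mm deep (pocket floor 12 mm above the worktop). Origin: centre of its underside, on the worktop; x points away from the robot, y along the row to the robot's left, z up; pocket centres at x = 0, y = +97.5, +32.5, -32.5 and -97.5 mm.
Not all that is in view belongs to the job. What is shaped like the part that bears adaptor_mid but orange or pink is not meant.

How it is judged:
At the end, for the whole second after the job is handed in: Each fitting stands released in the assembly rack's pocket that mirrors its cup's place (first from the left becomes first from the right): within 14 mm of the pocket's centre along and across the rack, within 3 mm of resting height on the pocket floor, upright within 0.12 rad (x of coupler_mid in the frame of kit_rack between -0.014 and 0.014 m and z of coupler_mid in the frame of kit_rack between 0.053 and 0.059 m and angle between each of coupler_mid, adaptor_mid, bolt_mid, nozzle_mid's own z axis and vertical below 0.12 rad and ((y of cup_coupler in the frame of strip_rack between 0.0775 and 0.1175 m and y of coupler_mid in the frame of kit_rack between -0.1115 and -0.0835 m) or (y of cup_coupler in the frame of strip_rack between 0.0125 and 0.0525 m and y of coupler_mid in the frame of kit_rack between -0.0465 and -0.0185 m) or (y of cup_coupler in the frame of strip_rack between -0.0525 and -0.0125 m and y of coupler_mid in the frame of kit_rack between 0.0185 and 0.0465 m) or (y of cup_coupler in the frame of strip_rack between -0.1175 and -0.0775 m and y of coupler_mid in the frame of kit_rack between 0.0835 and 0.1115 m)) and x of adaptor_mid in the frame of kit_rack between -0.014 and 0.014 m and z of adaptor_mid in the frame of kit_rack between 0.0265 and 0.0325 m and ((y of cup_adaptor in the frame of strip_rack between 0.0775 and 0.1175 m and y of adaptor_mid in the frame of kit_rack between -0.1115 and -0.0835 m) or (y of cup_adaptor in the frame of strip_rack between 0.0125 and 0.0525 m and y of adaptor_mid in the frame of kit_rack between -0.0465 and -0.0185 m) or (y of cup_adaptor in the frame of strip_rack between -0.0525 and -0.0125 m and y of adaptor_mid in the frame of kit_rack between 0.0185 and 0.0465 m) or (y of cup_adaptor in the frame of strip_rack between -0.1175 and -0.0775 m and y of adaptor_mid in the frame of kit_rack between 0.0835 and 0.1115 m)) and x of bolt_mid in the frame of kit_rack between -0.014 and 0.014 m and z of bolt_mid in the frame of kit_rack between 0.025 and 0.031 m and ((y of cup_bolt in the frame of strip_rack between 0.0775 and 0.1175 m and y of bolt_mid in the frame of kit_rack between -0.1115 and -0.0835 m) or (y of cup_bolt in the frame of strip_rack between 0.0125 and 0.0525 m and y of bolt_mid in the frame of kit_rack between -0.0465 and -0.0185 m) or (y of cup_bolt in the frame of strip_rack between -0.0525 and -0.0125 m and y of bolt_mid in the frame of kit_rack between 0.0185 and 0.0465 m) or (y of cup_bolt in the frame of strip_rack between -0.1175 and -0.0775 m and y of bolt_mid in the frame of kit_rack between 0.0835 and 0.1115 m)) and x of nozzle_mid in the frame of kit_rack between -0.014 and 0.014 m and z of nozzle_mid in the frame of kit_rack between 0.028 and 0.034 m and ((y of cup_nozzle in the frame of strip_rack between 0.0775 and 0.1175 m and y of nozzle_mid in the frame of kit_rack between -0.1115 and -0.0835 m) or (y of cup_nozzle in the frame of strip_rack between 0.0125 and 0.0525 m and y of nozzle_mid in the frame of kit_rack between -0.0465 and -0.0185 m) or (y of cup_nozzle in the frame of strip_rack between -0.0525 and -0.0125 m and y of nozzle_mid in the frame of kit_rack between 0.0185 and 0.0465 m) or (y of cup_nozzle in the frame of strip_rack between -0.1175 and -0.0775 m and y of nozzle_mid in the frame of kit_rack between 0.0835 and 0.1115 m))); the robot touches nothing.
It also fails if it takes over 88 s, if anything falls off the work surface, if the arm or the gripper's body presses on something with over 40 N, if the wrist force passes 120 N, or if a joint passes its speed limit or range.

### The arm

A 6-joint arm with a two-finger parallel gripper is mounted at the origin on a cart in front of the work surface, level with it; the furniture and walls round the work are solid. World frame = base frame: x ahead of the robot, y to its left, z up, the work surface at z = 0. Lengths are in m, angles in rad, forces in N, time in s.
With the tool pointing down it reaches from about 0.35 to 0.775 m from the base axis. Payload 7.3 kg.
Tool frame: the origin (TCP) lies at the very end of the fingers, on their centre line; the grasp point (between the pads) lies 19 mm behind it (robot.hold_point_z is the distance from the TCP to the grasp point, in m); y points along the fingers, z is the direction in which the jaws open and shut, and the axes are right-handed (so a half turn about y gives the same grasp; the last joint's range is limited). The gripper opens to 92 mm and grips with 3 to 60 N. Pads are 19 mm wide; open, the fingers measure 130 mm over their backs; the gripper's body (75 mm by 190 mm) begins 47 mm behind the grasp point.
Start: joints at [1.104, 0.342, 1.524, -0, 1.275, -0.146], TCP at [0.166, 0.498, 0.227] pointing down, gripper open.
Joint ranges: [-2.53, 2.53], [-0.77, 2.02], [0.04, 2.7], [-1, 4.14], [0.28, 2.66], [-3.11, 3.11]. Speed limits (rad/s): [2.57, 2.57, 3.14, 3.14, 3.14, 3.14].

### API

Orientations are given as [roll, pitch, yaw] about the fixed x, y, z axes, in that order (R = Rz(yaw) Ry(pitch) Rx(roll)).
In Python, from cell import robot gives the robot as it stands.
- The arm moves only by the shell command python3 -m crank 'ROWS' [OPENING] [FORCE]. ROWS is a JSON object of lists of equal length, an entry for each row: "xyz": the shift along the tool's x, y, z in cm, a list of three; "roll": the turn about the tool's y in degrees. A call has 1 to 20 rows; each row shifts and turns the commanded pose from where the row before left it, along the tool's axes as they then stand; what a row does not reach is not made up. A row lasts 1/10 s, in which the tool goes at most 50 mm and 8.59 degrees, less where a joint would pass 70% of its speed; a pose out of reach is approached as far as the arm can. A call is refused whole if a number of a shift passes 5 or a number of a turn 8.59, either way. A call with a gripper value outside its range is refused whole. OPENING is the gripper command: -1 is fully open, 1 is shut, values between are in proportion, set as the call begins (- or left out, the last holds). The fingers move at their own pace and stop on an object; FORCE is the grip in N (left out, the last holds). Time passes only in rows, so rows that do not move let the fingers close. It gives the time, the measured TCP pose, the force and the opening at its end, in the units of the state.
- robot.observe(): the state, without advancing time (a new reading comes with each control period).
- robot.read_camera(name): name is "scene" or "top"; returns the picture (384x512x3 uint8, red, green, blue); there is no depth.
- robot.calibration(name): a dict with "intrinsics" (3x3 intrinsics, pixels), "D" ([k1, k2, p1, p2, k3] as OpenCV has them; the pictures are not rectified), "pose" (4x4, takes a point from camera to world coordinates). Camera axes: x right, y down, z forward; pixel columns grow to the right and rows downward; lengths in m; the calibration is good to about 2 mm. A picture is of the moment at which its call begins. calibration takes no time and is no camera call.
- robot.hand_in(): hands the job in, once; it reports no verdict.
The state is a dict: "time": time; "qpos": joint angles; "qvel": joint speeds; "joint_efforts": joint torques, N m; "tool_pos": TCP position; "tool_rot": TCP orientation; "contact_force": force on the tool from outside, world axes, zero at the start; "torque": the same for the moment, N m; "opening": finger opening in m.
Only numpy, scipy, OpenCV 4.12 (cv2) and the standard library are available. Lean on these libraries where they do the work, as an engineer would, in place of code of your own. Each camera call takes 0.05 s, during which the arm holds its last target.

## Working session

There is one attempt and no reset: what is moved stays moved. The work goes in short steps, Python scripts to look and compute and a shell command to move; the robot and the scene stay as the last step left them, time stands still between calls to the robot, and variables do not carry over. Pictures are saved under pics/ and viewed, and the job is handed in when it is done.

```bash
ls; mkdir -p pics
python3 - <<'E'
from cell import robot
import cv2
print(robot.observe())
for n in("scene","top"):
    im=robot.read_camera(n); cv2.imwrite(f"pics/{n}0.png",im[:,:,::-1])
    c=robot.calibration(n); print(n,c)
E
```

```text
pics
{'time': 0.0, 'qpos': array([ 1.10400240e+00,  3.42725555e-01,  1.52501872e+00, -3.62923067e-05,
        1.27540576e+00, -1.46009513e-01]), 'qvel': array([-2.15983461e-03, -1.49337121e-04,  6.33780581e-05, -1.14137837e-03,
       -2.66835186e-06, -1.51598177e-03]), 'joint_efforts': array([ 1.49166641e-03, -4.31238878e+01, -2.44227934e+01,  7.19159818e-02,
        5.57240762e-02, -1.14369861e-04]), 'tool_pos': array([0.16534502, 0.49784876, 0.22604291]), 'tool_rot': array([-1.57234218e+00,  1.92250449e-04, -3.20773968e-01]), 'contact_force': array([-0.23441922,  0.30540504,  0.01170289]), 'torque': array([ 0.03766349, -0.00470605, -0.01449224]), 'opening': 0.09202053145900706}
scene {'intrinsics': array([[434.58920379,   0.        , 254.7560167 ],
       [  0.        , 434.58920379, 192.67636124],
       [  0.        ,   0.        ,   1.        ]]), 'D': array([0.02366478, 0.        , 0.        , 0.        , 0.        ]), 'pose': array([[ 0.76709096, -0.41660803,  0.48786187,  0.1584754 ],
       [-0.64132052, -0.51778683,  0.56621973, -0.49499045],
       [ 0.01671676, -0.74721787, -0.66436888,  0.63852387],
       [ 0.        ,  0.        ,  0.        ,  1.        ]])}
top {'intrinsics': array([[352.10686063,   0.        , 250.08369939],
       [  0.        , 352.10686063, 192.10951469],
       [  0.        ,   0.        ,   1.        ]]), 'D': array([-0.09196317,  0.        ,  0.        ,  0.        ,  0.        ]), 'pose': array([[-0.01738428, -0.99254595,  0.1206247 ,  0.48390298],
       [-0.99946727,  0.02058359,  0.02532766, -0.01776156],
       [-0.02762176, -0.12012014, -0.99237503,  0.92540776],
       [ 0.        ,  0.        ,  0.        ,  1.        ]])}
```

View pics/scene0.png

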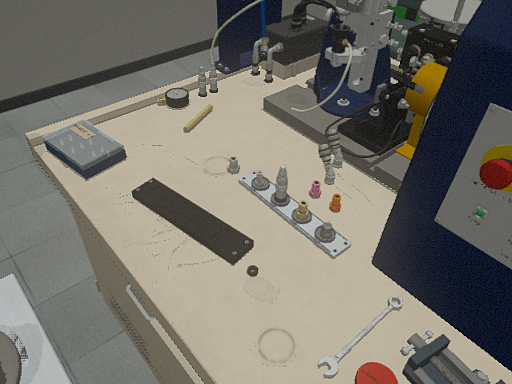

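View pics/top0.png

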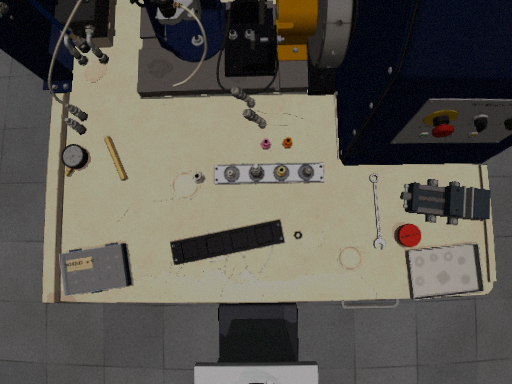

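Run:
```python
import cv2
a=cv2.imread("pics/top0.png"); s=cv2.imread("pics/scene0.png")
c=a[120:280,160:340]; cv2.imwrite("pics/t1.png",cv2.resize(c,(720,640)[:2] if 0 else None,fx=4,fy=3.7,interpolation=cv2.INTER_CUBIC) if 0 else cv2.resize(c[:145],None,fx=4,fy=4,interpolation=cv2.INTER_CUBIC))
c=s[150:270,125:355]; cv2.imwrite("pics/s1.png",cv2.resize(c,None,fx=3.4,fy=3.4,interpolation=cv2.INTER_CUBIC))
```

```text
(no output)
```

View pics/t1.png

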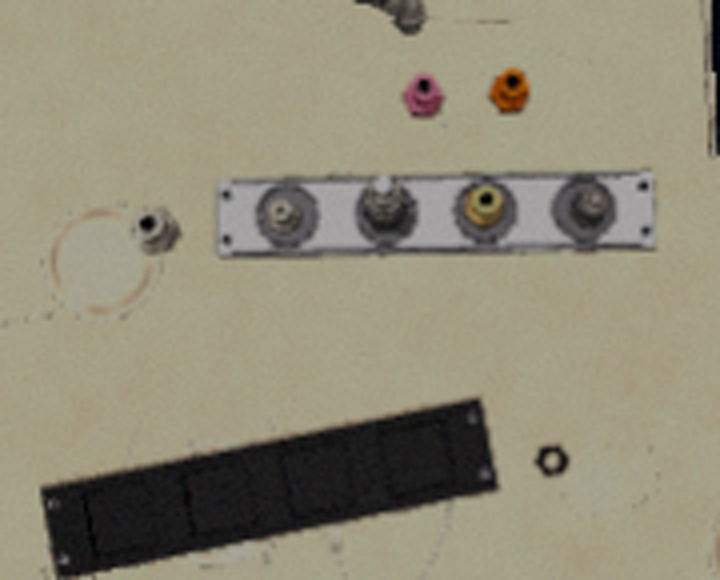

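View pics/s1.png

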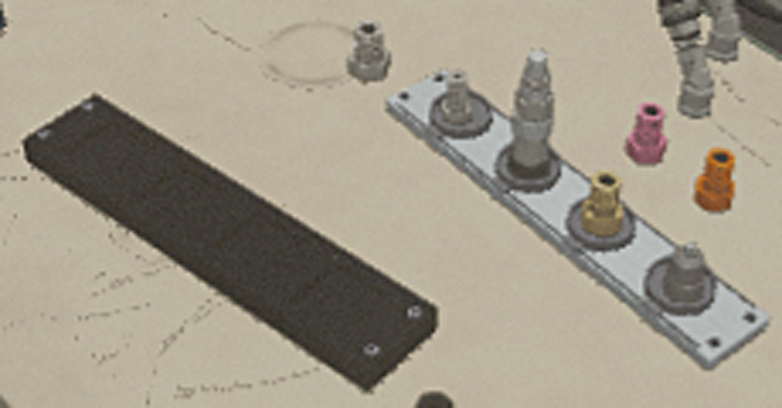

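```bash
cat > h.py <<'E'
from cell import robot
import numpy as np, cv2
from scipy.optimize import least_squares
C={n:robot.calibration(n) for n in("scene","top")}
def ray(n,uv,z):
    c=C[n]; p=cv2.undistortPoints(np.array([[uv]],float),c["intrinsics"],c["D"])[0,0]
    d=c["pose"][:3,:3]@np.array([p[0],p[1],1]); o=c["pose"][:3,3]
    return (o+d*(z-o[2])/d[2])[:2]
def proj(n,P):
    c=C[n]; T=np.linalg.inv(c["pose"])
    return cv2.projectPoints(np.atleast_2d(P).astype(float),cv2.Rodrigues(T[:3,:3])[0],T[:3,3],c["intrinsics"],c["D"])[0][:,0]
T=lambda u,v:(160+u/4,120+v/4)
S=lambda u,v:(125+u/3.4,150+v/3.4)
E
python3 - <<'E'
from h import *
def rack(name,w,z,t,s):
    # order: far-left, far-right, near-right, near-left
    L=np.array([[w/2,.145],[w/2,-.145],[-w/2,-.145],[-w/2,.145]])
    for cams in (("top",t),),(("scene",s),),(("top",t),("scene",s)):
        def f(p):
            R=np.array([[np.cos(p[2]),-np.sin(p[2])],[np.sin(p[2]),np.cos(p[2])]])
            X=L@R.T+p[:2]
            return np.concatenate([(np.array([ray(n,q,z) for q in u])-X).ravel() for n,u in cams])
        r=least_squares(f,[.5,0,0]); print(name,r.x.round(4),(r.fun*1000).round(1))
    p=r.x
    for y in(.0975,.0325,-.0325,-.0975): print("  ",(p[:2]+y*np.array([-np.sin(p[2]),np.cos(p[2])])).round(4))
rack("strip",.052,.01,[T(219,181),T(652,173),T(654,247),T(221,254)],[S(437,72),S(768,318),S(710,358),S(387,100)])
rack("kit",.06,.018,[T(42,488),T(480,399),T(497,487),T(60,576)],[S(96,95),S(436,310),S(368,376),S(25,142)])
for n,z,t,s in[("bolt",.045,(282,211),(457,76)),("coupler",.101,(383,184),(537,55)),("adaptor",.048,(487,199),(606,180)),("nozzle",.051,(592,203),(688,248))]:
    print(n,ray("top",T(*t),z).round(4),ray("scene",S(*s),z).round(4))
E
```

```text
strip [ 0.6439 -0.0452 -0.0039] [-1.5 -1.5 -1.3  1.8  1.3  2.5  1.5 -2.8]
strip [ 0.6447 -0.045   0.0098] [-3.6 -0.6 -2.2  0.7  2.1  2.   3.6 -2.1]
strip [ 0.6443 -0.0451  0.003 ] [-0.9 -1.8 -2.7  1.5 -0.1  2.6  2.1 -2.7 -4.2 -0.3 -0.8  1.   3.5  1.9
  3.1 -2.2]
   [0.644  0.0524]
   [ 0.6442 -0.0126]
   [ 0.6444 -0.0776]
   [ 0.6446 -0.1426]
kit [0.4666 0.0663 0.1841] [-1.  -0.9 -1.6  0.5  1.1  2.1  1.6 -1.8]
kit [0.4672 0.0642 0.1823] [-0.2  0.5 -0.5  1.7 -0.1 -0.8  0.9 -1.4]
kit [0.4669 0.0653 0.1832] [-1.5  0.2 -1.8  1.6  0.9  3.1  1.1 -0.8  0.2 -0.5 -0.3  0.6  0.  -1.8
  1.3 -2.4]
   [0.4492 0.1611]
   [0.461  0.0972]
   [0.4729 0.0333]
   [ 0.4847 -0.0306]
bolt [0.6415 0.0536] [0.6448 0.0554]
coupler [ 0.6464 -0.0113] [ 0.6484 -0.011 ]
adaptor [ 0.6458 -0.0764] [ 0.6478 -0.0761]
nozzle [ 0.6413 -0.1422] [ 0.6417 -0.1466]
```

Run:
```python
from h import *
def tri(t,s):
    A=[];b=[]
    for n,uv in(("top",t),("scene",s)):
        c=C[n];p=cv2.undistortPoints(np.array([[uv]],float),c["intrinsics"],c["D"])[0,0]
        d=c["pose"][:3,:3]@np.array([p[0],p[1],1]);d/=np.linalg.norm(d);M=np.eye(3)-np.outer(d,d);A.append(M);b.append(M@c["pose"][:3,3])
    return np.linalg.lstsq(np.vstack(A),np.hstack(b),rcond=None)[0].round(3)
print("hose end",tri((262,122),(330,180)),"hose top",tri((236,92),(322,148)))
print("bench near edge", tri((139,96),(264,98)),ray("top",(307,92),.05),ray("top",(340,160),.1),ray("top",(340,95),.0))
print("pink",tri((265,141),(315,182)))
```

```text
hose end [ 0.786 -0.029  0.005] hose top [0.855 0.047 0.024]
bench near edge [0.86  0.295 0.044] [ 0.85033829 -0.14854767] [ 0.65700333 -0.21279244] [ 0.86095323 -0.24683528]
pink [ 0.725 -0.036  0.036]
```

```bash
python3 -m crank '{"xyz":[[0,0,0],[0,0,0],[0,0,0],[0,0,0],[0,0,0],[0,0,0],[0,0,0],[0,0,0],[0,0,0]],"roll":[8,8,8,8,8,8,8,8,7.6]}' -1
```

```text
time: 1.0
tool_pos: [0.1654, 0.498, 0.2263]
tool_rot: [-1.571, -0.001, -1.576]
contact_force: [0.6, -0.0, -0.4]
opening: 0.0918
```

```bash
python3 -m crank '{"xyz":[[3.2,0,3.4],[3.2,0,3.4],[3.2,0,3.4],[3.2,0,3.4],[3.2,0,3.4],[3.2,0,3.4],[3.2,0,3.4],[3.2,0,3.4],[3.2,0,3.4],[3.2,0,3.4],[3.2,0,3.4],[3.2,0,3.4],[3.2,0,3.4],[2.6,0,3.4],[0,0,0]],"roll":[0,0,0,0,0,0,0,0,0,0,0,0,0,0,0]}' -1
python3 - <<'E'
from h import *
for n in("scene","top"): cv2.imwrite(f"pics/{n}2.png",robot.read_camera(n)[:,:,::-1])
a=cv2.imread("pics/top2.png");b=cv2.imread("pics/scene2.png")
cv2.imwrite("pics/m2.png",cv2.resize(np.vstack([a[90:290,120:400],b[90:290,120:400]]),None,fx=1.5,fy=1.5))
E
```

```text
time: 2.5
tool_pos: [0.6444, 0.0522, 0.2246]
tool_rot: [-1.572, -0.001, -1.575]
contact_force: [-0.9, 0.7, -0.7]
opening: 0.0917
```

View pics/m2.png

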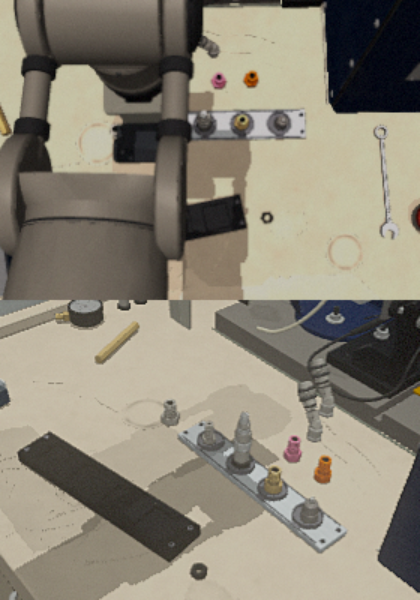

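Run:
```python
from h import *
print(proj("scene",[.644,.052,.225]),proj("top",[.644,.052,.225]), robot.observe()["qpos"].round(2))
```

```text
[[262.56012307  99.17812532]] [[223.98448471 156.10617185]] [-0.03  0.57  1.16  0.    1.41 -0.03]
```

View pics/scene2.png

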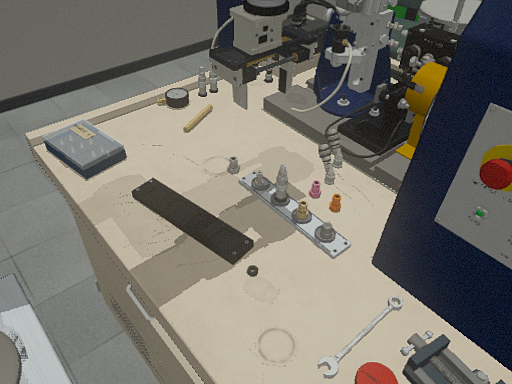

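View pics/top2.png

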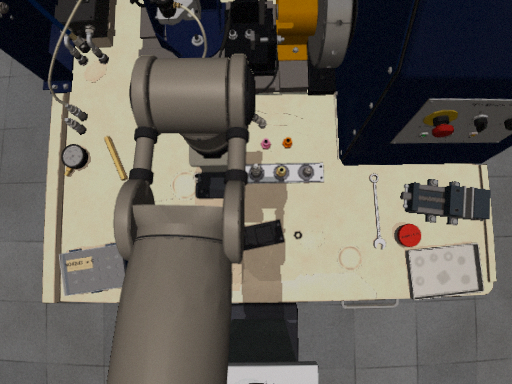

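```bash
python3 -m crank '{"xyz":[[-0.2,4,-0.1],[0,4,0],[0,4,0],[0,4,0],[0,2,0],[0,1.4,0],[0,0.6,0],[0,0,0],[0,0,0]],"roll":[0,0,0,0,0,0,0,0,0]}' -1
python3 - <<'E'
from h import *
b=robot.read_camera("scene")[:,:,::-1]
cv2.imwrite("pics/g3.png",cv2.resize(b[130:260,190:360],None,fx=4,fy=4,interpolation=cv2.INTER_CUBIC))
E
```

```text
time: 3.5
tool_pos: [0.6415, 0.0587, 0.0282]
tool_rot: [-1.568, 0.0, -1.57]
contact_force: [-0.0, -0.1, -1.1]
opening: 0.0917
```

View pics/g3.png

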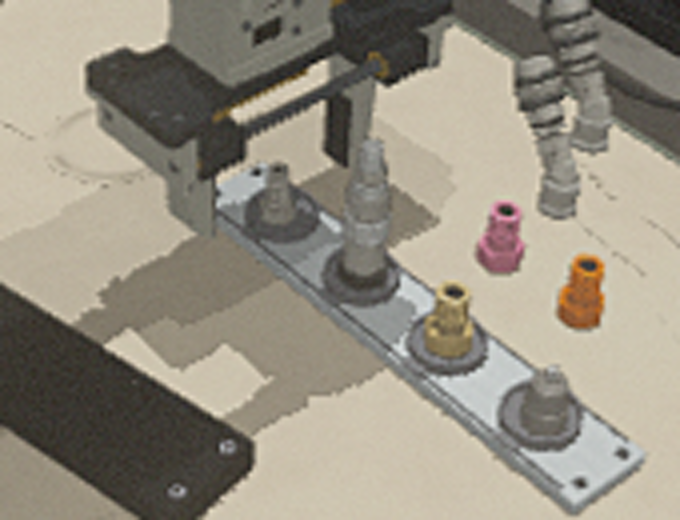

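```bash
python3 - <<'E'
from h import *
for i in range(2): print(robot.observe()["tool_pos"])
E
python3 -m crank '{"xyz":[[0.4,0.2,0.1],[0,0.1,0],[0,0,0]],"roll":[0,0,0]}' -1
```

```text
[0.6415823  0.05854442 0.02832789]
[0.6415823  0.05854442 0.02832789]
time: 3.85
tool_pos: [0.6418, 0.0541, 0.0239]
tool_rot: [-1.571, 0.0, -1.571]
contact_force: [0.2, 0.5, 0.3]
opening: 0.0922
```

```bash
python3 -m crank '{"xyz":[[0,0,0],[0,0,0],[0,0,0],[0,0,0],[0,0,0],[0,0,0],[0,0,0],[0,0,0]],"roll":[0,0,0,0,0,0,0,0]}' 1 25
```

```text
time: 4.65
tool_pos: [0.6417, 0.0544, 0.0237]
tool_rot: [-1.571, 0.0, -1.57]
contact_force: [0.2, -0.6, 0.1]
opening: 0.0323
```

```bash
python3 -m crank '{"xyz":[[0,0,0],[0,0,0],[0,0,0]],"roll":[0,0,0]}' 1 25
```

```text
time: 4.95
tool_pos: [0.6417, 0.0544, 0.0237]
tool_rot: [-1.571, 0.0, -1.57]
contact_force: [-0.2, 0.2, -0.3]
opening: 0.0126
```

```bash
python3 -m crank '{"xyz":[[0,0,0],[0,-1,0],[0,-4,0],[0,-4,0]],"roll":[0,0,0,0]}'
python3 - <<'E'
from h import *
b=robot.read_camera("scene")[:,:,::-1]
cv2.imwrite("pics/g4.png",cv2.resize(b[100:230,190:360],None,fx=4,fy=4,interpolation=cv2.INTER_CUBIC))
E
```

```text
time: 5.35
tool_pos: [0.641, 0.0544, 0.1145]
tool_rot: [-1.573, 0.0, -1.57]
contact_force: [0.5, 0.4, -0.0]
opening: 0.0128
```

View pics/g4.png

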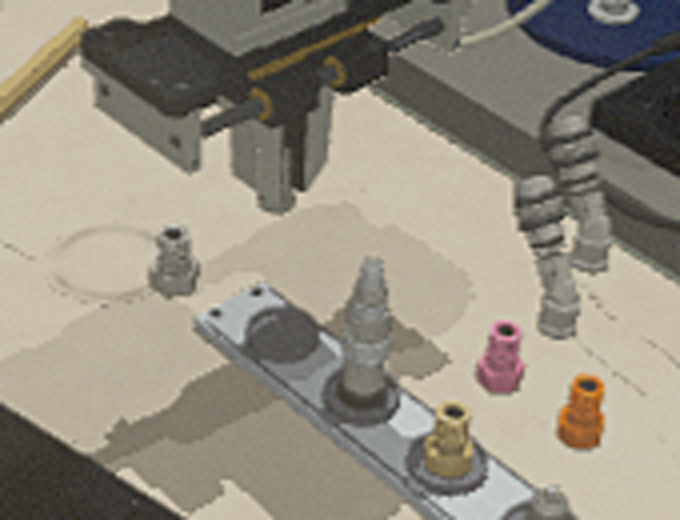

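```bash
python3 -m crank '{"xyz":[[0,0,-3.6],[2.1,0,-3],[2.1,0,-3],[2.1,0,-3],[2.2,0,-3],[0,0,0],[0,0,0],[0,0,0],[0,0,0]],"roll":[0,0,0,0,0,-5.2,-5.3,0,0]}'
```

```text
time: 6.3
tool_pos: [0.486, -0.0306, 0.1141]
tool_rot: [-1.57, -0.0, -1.39]
contact_force: [-0.3, 0.4, -0.0]
opening: 0.0125
```

```bash
python3 -m crank '{"xyz":[[0,4,-0.1],[0,3,0],[0,1.2,0],[0,0.6,0],[0,0.2,0],[0,0,0],[0,0,0]],"roll":[0,0,0,0,0,0,0]}'
```

```text
time: 7.0
tool_pos: [0.4855, -0.031, 0.0247]
tool_rot: [-1.569, -0.001, -1.387]
contact_force: [0.0, 0.2, -0.5]
opening: 0.0128
```

```bash
python3 -m crank '{"xyz":[[0,0.15,0],[0,0,0],[0,0,0]],"roll":[0,0,0]}'
python3 - <<'E'
from h import *
b=robot.read_camera("scene")[:,:,::-1]
cv2.imwrite("pics/g5.png",cv2.resize(b[130:280,120:300],None,fx=4,fy=4,interpolation=cv2.INTER_CUBIC))
E
```

```text
time: 7.3
tool_pos: [0.4851, -0.0309, 0.0227]
tool_rot: [-1.57, -0.0, -1.387]
contact_force: [0.3, -0.9, 2.1]
opening: 0.0126
```

View pics/g5.png

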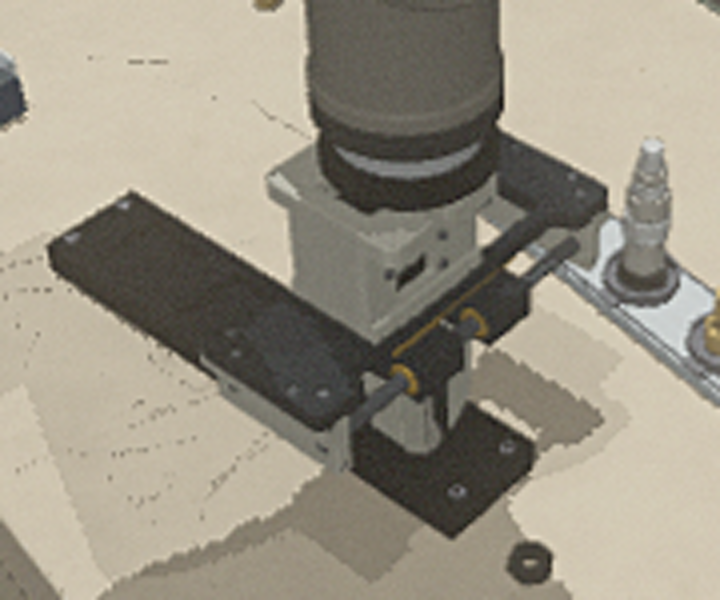

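```bash
python3 -m crank '{"xyz":[[0,0,0],[0,0,0],[0,0,0],[0,0,0],[0,-2,0],[0,-4,0],[0,-4,0],[0,0,0]],"roll":[0,0,0,0,0,0,5.2,5.3]}' -0.3; python3 -m crank '{"xyz":[[2.8,0,3.9],[2.8,0,3.9],[2.8,0,3.9],[2.8,0,3.9],[0,0,0],[0,0,0]],"roll":[0,0,0,0,0,0]}' -0.3
python3 - <<'E'
from h import *
b=robot.read_camera("scene")[:,:,::-1]
cv2.imwrite("pics/g6.png",cv2.resize(b[100:280,120:360],None,fx=3.2,fy=3.2,interpolation=cv2.INTER_CUBIC))
E
```

```text
time: 8.15
tool_pos: [0.4877, -0.0314, 0.127]
tool_rot: [-1.562, -0.002, -1.574]
contact_force: [0.6, 0.1, -0.9]
opening: 0.0596
time: 8.75
tool_pos: [0.6404, -0.1432, 0.1208]
tool_rot: [-1.573, 0.001, -1.571]
contact_force: [-0.4, 0.2, 0.5]
opening: 0.0596
```

View pics/g6.png

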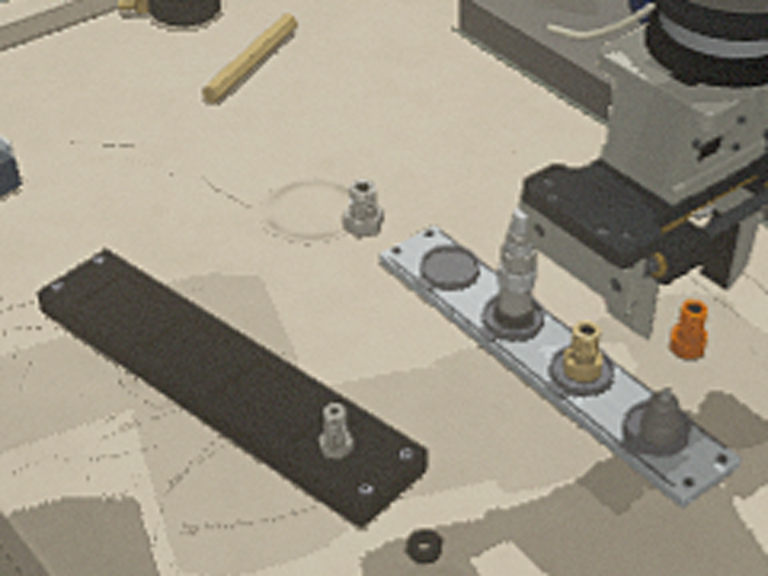

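```bash
python3 -m crank '{"xyz":[[0.1,4,0.1],[0,3,0],[0,1.5,0],[0,0.8,0],[0,0.4,0],[0,0,0],[0,0,0]],"roll":[0,0,0,0,0,0,0]}'
python3 - <<'E'
from h import *
b=robot.read_camera("scene")[:,:,::-1]
cv2.imwrite("pics/g7.png",cv2.resize(b[130:260,240:400],None,fx=4,fy=4,interpolation=cv2.INTER_CUBIC))
E
```

```text
time: 9.5
tool_pos: [0.6425, -0.144, 0.0266]
tool_rot: [-1.569, -0.001, -1.57]
contact_force: [-0.6, -0.6, -0.6]
opening: 0.0598
```

View pics/g7.png

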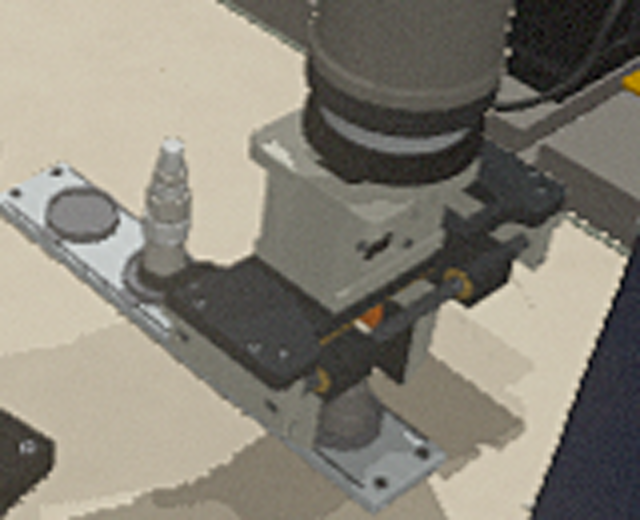

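```bash
python3 -m crank '{"xyz":[[0.1,0.4,-0.1],[0,0,0],[0,0,0]],"roll":[0,0,0]}';python3 -m crank '{"xyz":[[0,0,0],[0,0,0],[0,0,0],[0,0,0],[0,0,0],[0,0,0],[0,0,0],[0,0,0]],"roll":[0,0,0,0,0,0,0,0]}' 1 25
```

```text
time: 9.85
tool_pos: [0.6407, -0.1448, 0.0212]
tool_rot: [-1.571, 0.0, -1.571]
contact_force: [0.6, -0.0, -0.6]
opening: 0.0596
time: 10.65
tool_pos: [0.6408, -0.1448, 0.0213]
tool_rot: [-1.571, 0.0, -1.57]
contact_force: [0.0, -0.6, -0.2]
opening: 0.0205
```

```bash
python3 -m crank '{"xyz":[[0,0,0],[0,-1,0],[0,-3,0],[0,-4,0],[0,-3,0],[0,0,0]],"roll":[0,0,0,0,0,0]}'
python3 - <<'E'
from h import *
b=robot.read_camera("scene")[:,:,::-1]
cv2.imwrite("pics/g8.png",cv2.resize(b[110:260,240:400],None,fx=4,fy=4,interpolation=cv2.INTER_CUBIC))
E
```

```text
time: 11.25
tool_pos: [0.6434, -0.1456, 0.1375]
tool_rot: [-1.561, -0.003, -1.57]
contact_force: [0.6, -0.7, 0.3]
opening: 0.0208
```

View pics/g8.png

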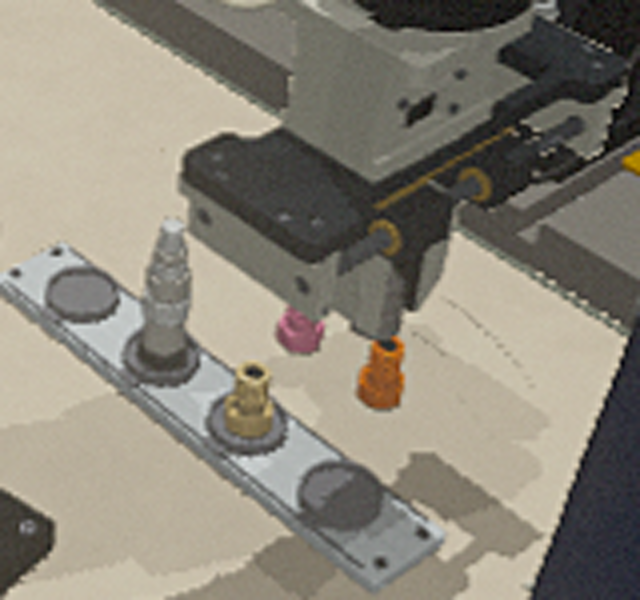

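```bash
python3 -m crank '{"xyz":[[0,0,-2.4],[-3.8,0,-2.4],[-3.8,0,-2.4],[-3.8,0,-2.4],[-3.8,0,-2.4],[-3.8,0,-2.4],[-3.8,0,-2.4],[-3.8,0,-2.4],[-3.8,0,0],[0,0,0],[0,0,0],[0,0,0],[0,0,0]],"roll":[0,0,0,0,0,0,0,0,0,-5.2,-5.3,0,0]}'
```

```text
time: 12.6
tool_pos: [0.4482, 0.159, 0.1306]
tool_rot: [-1.572, 0.0, -1.39]
contact_force: [0.9, 0.6, -0.1]
opening: 0.0207
```

```bash
python3 -m crank '{"xyz":[[-0.25,4,0.1],[0,3.5,0],[0,2,0],[0,0.8,0],[0,0.4,0],[0,0,0],[0,0,0],[0,0,0]],"roll":[0,0,0,0,0,0,0,0]}'
```

```text
time: 13.4
tool_pos: [0.4499, 0.1619, 0.0252]
tool_rot: [-1.569, 0.0, -1.387]
contact_force: [0.3, 0.4, -0.2]
opening: 0.0206
```

```bash
python3 -m crank '{"xyz":[[0,0.35,0],[0,0,0],[0,0,0]],"roll":[0,0,0]}'
```

```text
time: 13.7
tool_pos: [0.4492, 0.1618, 0.0208]
tool_rot: [-1.571, 0.0, -1.387]
contact_force: [0.1, 0.8, -1.0]
opening: 0.021
```

```bash
python3 -m crank '{"xyz":[[0,0.05,0],[0,0,0],[0,0,0],[0,0,0],[0,0,0],[0,0,0],[0,-2,0],[0,-4,0],[0,-4,0],[0,-1,0],[0,0,0]],"roll":[0,0,0,0,0,0,0,0,0,5.2,5.3]}' -0.3; python3 -m crank '{"xyz":[[3,0,2.4],[3,0,2.4],[3,0,2.4],[3,0,2.5],[3,0,2.5],[3,0,2.5],[3,0,2.5],[2.8,0,2.5],[0,0,0],[0,0,0]],"roll":[0,0,0,0,0,0,0,0,0,0]}' -0.3
python3 - <<'E'
from h import *
b=robot.read_camera("scene")[:,:,::-1]
cv2.imwrite("pics/g9.png",cv2.resize(b[100:280,120:360],None,fx=3.2,fy=3.2,interpolation=cv2.INTER_CUBIC))
E
```

```text
time: 14.8
tool_pos: [0.4505, 0.1621, 0.1326]
tool_rot: [-1.566, 0.001, -1.574]
contact_force: [0.7, 0.1, 0.0]
opening: 0.0599
time: 15.8
tool_pos: [0.646, -0.0766, 0.1294]
tool_rot: [-1.572, 0.001, -1.572]
contact_force: [-0.2, -0.0, -0.1]
opening: 0.0597
```

View pics/g9.png

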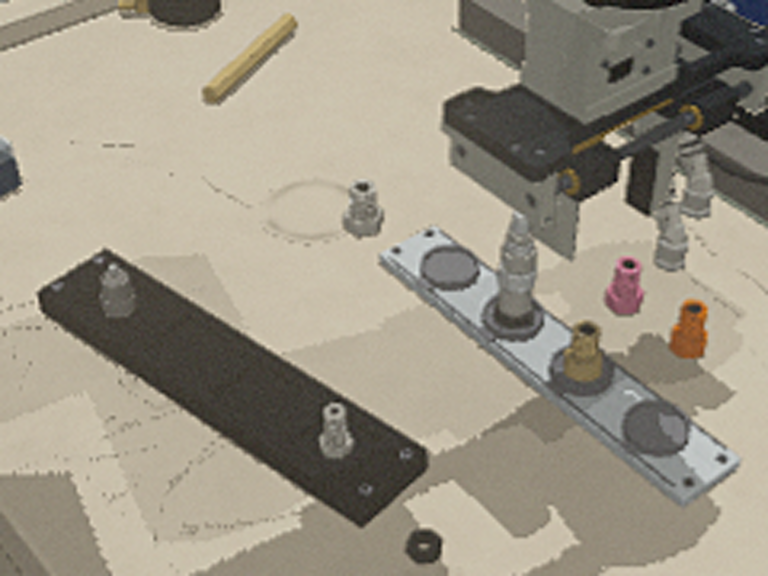

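```bash
python3 -m crank '{"xyz":[[0,4,0],[0,3,0],[0,1.5,0],[0,0.8,0],[0,0.5,0],[0,0,0],[0,0,0],[0,0,0]],"roll":[0,0,0,0,0,0,0,0]}'
python3 - <<'E'
from h import *
b=robot.read_camera("scene")[:,:,::-1]
cv2.imwrite("pics/g10.png",cv2.resize(b[120:250,220:380],None,fx=4,fy=4,interpolation=cv2.INTER_CUBIC))
E
```

```text
time: 16.65
tool_pos: [0.647, -0.0763, 0.0334]
tool_rot: [-1.569, -0.0, -1.57]
contact_force: [-1.0, -0.6, -0.8]
opening: 0.0599
```

View pics/g10.png

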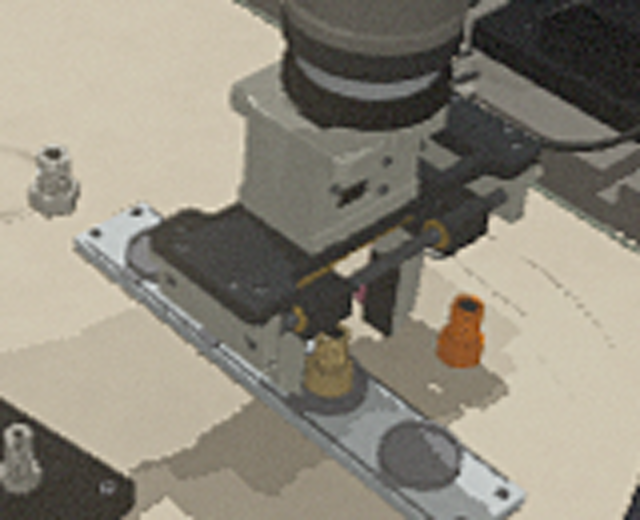

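```bash
python3 -m crank '{"xyz":[[0,0.35,-0.05],[0,0,0],[0,0,0]],"roll":[0,0,0]}';python3 -m crank '{"xyz":[[0,0,0],[0,0,0],[0,0,0],[0,0,0],[0,0,0],[0,0,0],[0,0,0],[0,0,0]],"roll":[0,0,0,0,0,0,0,0]}' 1 25
```

```text
time: 17.0
tool_pos: [0.6457, -0.0761, 0.0286]
tool_rot: [-1.571, 0.0, -1.57]
contact_force: [0.1, -0.4, -0.1]
opening: 0.0597
time: 17.8
tool_pos: [0.6459, -0.0761, 0.0287]
tool_rot: [-1.571, 0.0, -1.57]
contact_force: [0.6, 0.6, 0.3]
opening: 0.017
```

```bash
python3 -m crank '{"xyz":[[0,0,0],[0,-1,0],[0,-4,0],[0,-4,0],[0,-1.5,0],[0,0,-4],[0,0,-4],[-3.4,0,-2.5],[-3.4,0,-2],[-3.4,0,-2],[-3.4,0,-2],[-3.6,0,-2],[0,0,0],[0,0,0],[0,0,0],[0,0,0]],"roll":[0,0,0,0,0,0,0,0,0,0,0,0,-5.2,-5.3,0,0]}'
python3 - <<'E'
from h import *
b=robot.read_camera("scene")[:,:,::-1]
cv2.imwrite("pics/g11.png",cv2.resize(b[110:280,120:330],None,fx=3.5,fy=3.5,interpolation=cv2.INTER_CUBIC))
E
```

```text
time: 19.4
tool_pos: [0.4609, 0.0957, 0.1342]
tool_rot: [-1.57, -0.0, -1.39]
contact_force: [0.5, -0.3, -1.1]
opening: 0.017
```

View pics/g11.png

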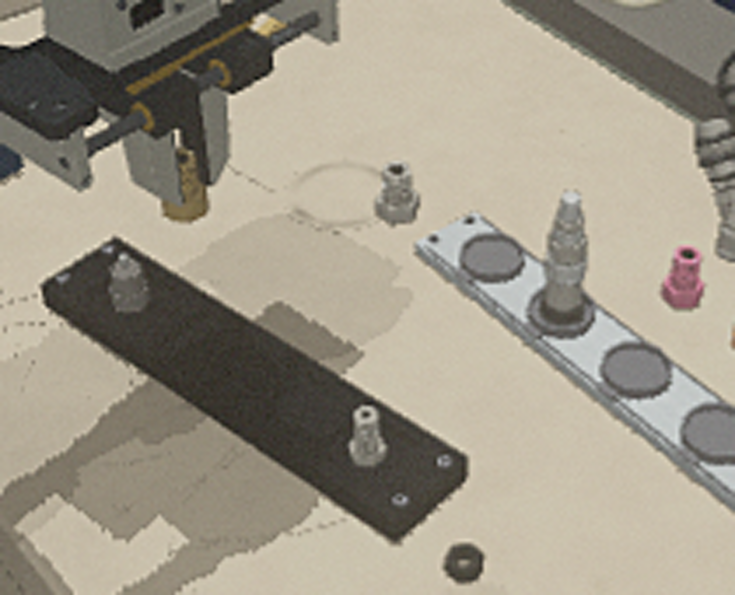

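```bash
python3 -m crank '{"xyz":[[-0.15,4,0],[0,3.5,0],[0,1.5,0],[0,0.8,0],[0,0.4,0],[0,0,0],[0,0,0],[0,0,0]],"roll":[0,0,0,0,0,0,0,0]}'
```

```text
time: 20.25
tool_pos: [0.4611, 0.0973, 0.0326]
tool_rot: [-1.569, -0.0, -1.387]
contact_force: [0.1, -0.2, -0.4]
opening: 0.017
```

```bash
python3 -m crank '{"xyz":[[0,0.35,0],[0,0.05,0],[0,0,0],[0,0,0]],"roll":[0,0,0,0]}'
```

```text
time: 20.65
tool_pos: [0.4604, 0.0973, 0.0277]
tool_rot: [-1.571, 0.0, -1.387]
contact_force: [0.7, 0.4, -1.3]
opening: 0.0173
```

```bash
python3 -m crank '{"xyz":[[0,0,0],[0,0,0],[0,0,0],[0,0,0],[0,0,0],[0,-2,0],[0,-4,0],[0,-4,0],[0,-2,0],[0,0,0]],"roll":[0,0,0,0,0,0,0,0,5.2,5.3]}' -0.3; python3 -m crank '{"xyz":[[2.2,0,3.8],[2.2,0,3.7],[2.2,0,3.7],[2.2,0,3.7],[2,0,3.7],[0,0,0],[0,0,0],[0,0,0]],"roll":[0,0,0,0,0,0,0,0]}' -0.3
python3 - <<'E'
from h import *
b=robot.read_camera("scene")[:,:,::-1]
cv2.imwrite("pics/g12.png",cv2.resize(b[100:280,120:360],None,fx=3.2,fy=3.2,interpolation=cv2.INTER_CUBIC))
E
```

```text
time: 21.65
tool_pos: [0.4623, 0.0974, 0.151]
tool_rot: [-1.564, 0.0, -1.574]
contact_force: [-0.4, 0.6, 0.1]
opening: 0.0596
time: 22.45
tool_pos: [0.6454, -0.01, 0.1475]
tool_rot: [-1.572, 0.001, -1.57]
contact_force: [0.1, -0.2, 0.4]
opening: 0.0595
```

View pics/g12.png

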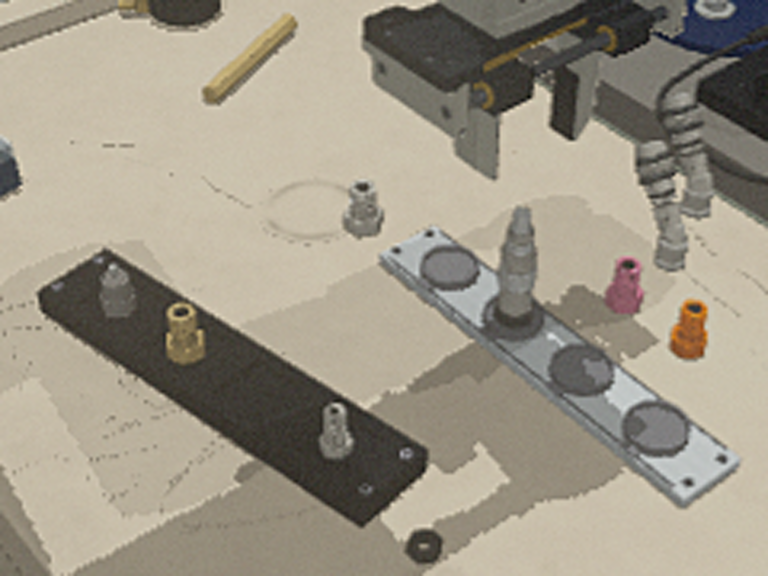

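```bash
python3 -m crank '{"xyz":[[0.1,4,0.1],[0,3,0],[0,1.5,0],[0,0.8,0],[0,0.5,0],[0,0,0],[0,0,0],[0,0,0]],"roll":[0,0,0,0,0,0,0,0]}'
python3 - <<'E'
from h import *
b=robot.read_camera("scene")[:,:,::-1]
cv2.imwrite("pics/g13.png",cv2.resize(b[110:240,200:360],None,fx=4,fy=4,interpolation=cv2.INTER_CUBIC))
E
```

```text
time: 23.3
tool_pos: [0.6481, -0.0117, 0.0509]
tool_rot: [-1.569, -0.0, -1.57]
contact_force: [-0.0, 1.0, -0.6]
opening: 0.0595
```

View pics/g13.png

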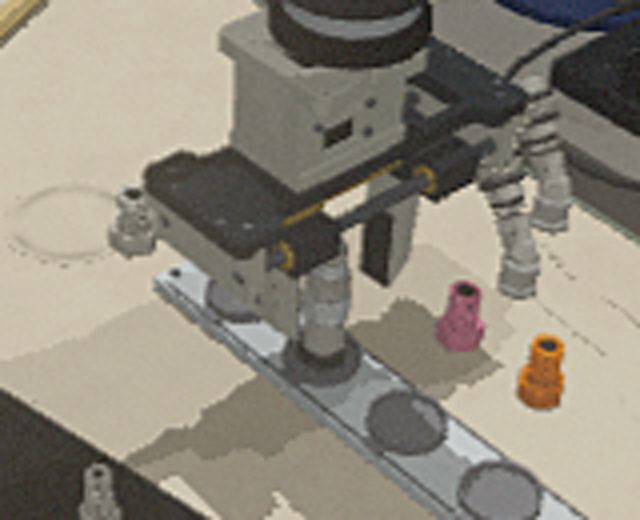

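```bash
python3 -m crank '{"xyz":[[0,0.4,-0.1],[0,0,0],[0,0,0]],"roll":[0,0,0]}';python3 -m crank '{"xyz":[[0,0,0],[0,0,0],[0,0,0],[0,0,0],[0,0,0],[0,0,0],[0,0,0],[0,0,0]],"roll":[0,0,0,0,0,0,0,0]}' 1 25
```

```text
time: 23.65
tool_pos: [0.6463, -0.0116, 0.0456]
tool_rot: [-1.571, 0.0, -1.57]
contact_force: [-0.0, 0.2, -0.9]
opening: 0.0593
time: 24.45
tool_pos: [0.6465, -0.0117, 0.0457]
tool_rot: [-1.571, 0.0, -1.57]
contact_force: [-1.0, -0.5, -0.9]
opening: 0.022
```

```bash
python3 -m crank '{"xyz":[[0,0,0],[0,-1,0],[0,-3,0],[0,-3.5,0],[0,0,-3],[-0.9,0,-3],[-0.9,0,-3],[-0.9,0,-3],[-0.9,0,-3],[-0.9,0,-2.3],[0,0,0],[0,0,0],[0,0,0],[0,0,0]],"roll":[0,0,0,0,0,0,0,0,0,0,-5.2,-5.3,0,0]}'
python3 - <<'E'
from h import *
b=robot.read_camera("scene")[:,:,::-1]
cv2.imwrite("pics/g14.png",cv2.resize(b[110:280,120:330],None,fx=3.5,fy=3.5,interpolation=cv2.INTER_CUBIC))
E
```

```text
time: 25.85
tool_pos: [0.4737, 0.0333, 0.1212]
tool_rot: [-1.57, -0.0, -1.39]
contact_force: [0.4, -0.2, -0.8]
opening: 0.0226
```

View pics/g14.png

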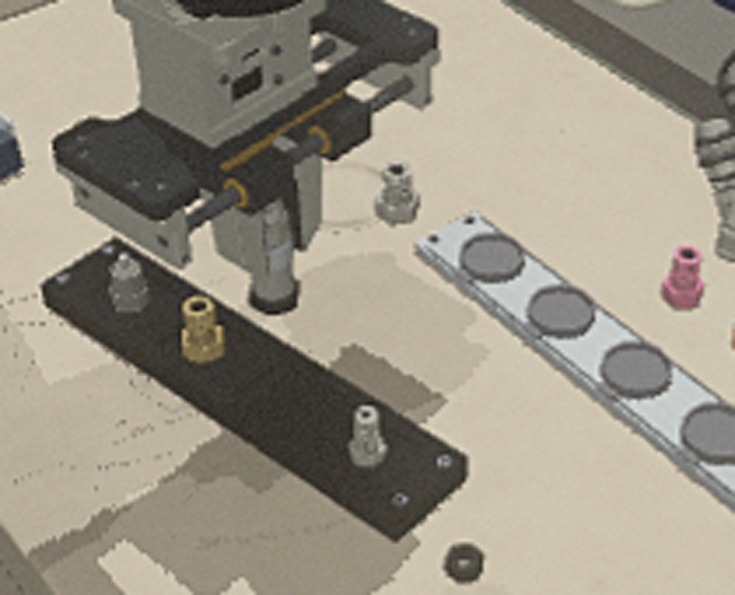

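```bash
python3 -m crank '{"xyz":[[0,3,-0.1],[0,2.5,0],[0,1,0],[0,0.5,0],[0,0.2,0],[0,0,0],[0,0,0],[0,0,0]],"roll":[0,0,0,0,0,0,0,0]}'
```

```text
time: 26.7
tool_pos: [0.473, 0.0331, 0.0494]
tool_rot: [-1.569, -0.0, -1.387]
contact_force: [-0.5, 0.2, -1.2]
opening: 0.0223
```

```bash
python3 -m crank '{"xyz":[[0,0.35,0],[0,0.05,0],[0,0,0],[0,0,0]],"roll":[0,0,0,0]}'
```

```text
time: 27.1
tool_pos: [0.4725, 0.0331, 0.0447]
tool_rot: [-1.571, 0.0, -1.387]
contact_force: [-0.3, 0.5, -1.3]
opening: 0.0225
```

```bash
python3 -m crank '{"xyz":[[0,0.03,0],[0,0,0],[0,0,0],[0,0,0],[0,0,0],[0,0,0],[0,0,0],[0,-1,0],[0,-3,0],[0,-4,0],[0,-4,0],[0,-3,0]],"roll":[0,0,0,0,0,0,0,0,0,0,0,0]}' -0.3; python3 -m crank '{"xyz":[[-4,0,0],[-4,0,0],[-4,0,0],[-4,0,0],[-4,0,0],[-4,0,0],[-4,0,0],[-4,0,0],[-4,0,0],[-4,0,0],[0,0,0],[0,0,0],[0,0,0]],"roll":[0,0,0,0,0,0,0,0,0,0,0,0,0]}'
python3 - <<'E'
from h import *
b=robot.read_camera("scene")[:,:,::-1]
a=robot.read_camera("top")[:,:,::-1]
cv2.imwrite("pics/s15.png",cv2.resize(b[150:270,125:355],None,fx=3.4,fy=3.4,interpolation=cv2.INTER_CUBIC))
cv2.imwrite("pics/t15.png",cv2.resize(a[120:265,160:340],None,fx=4,fy=4,interpolation=cv2.INTER_CUBIC))
E
```

```text
time: 28.3
tool_pos: [0.4729, 0.0331, 0.1977]
tool_rot: [-1.568, -0.001, -1.387]
contact_force: [0.4, 0.3, -0.0]
opening: 0.0597
time: 29.6
tool_pos: [0.3995, 0.4255, 0.1947]
tool_rot: [-1.571, -0.0, -1.388]
contact_force: [-0.7, -0.3, 0.1]
opening: 0.0597
```

View pics/s15.png

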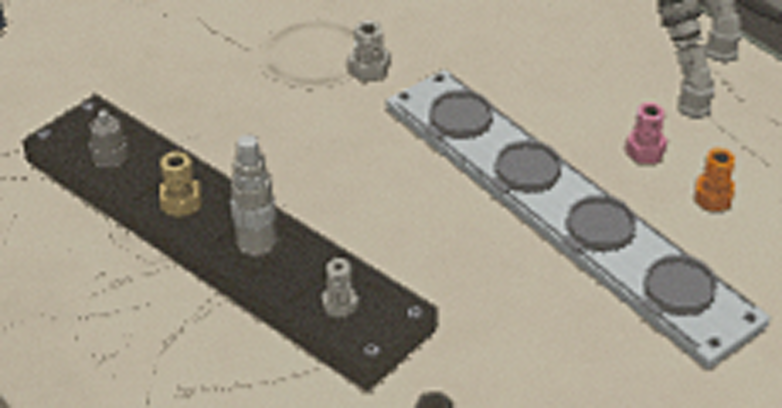

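View pics/t15.png

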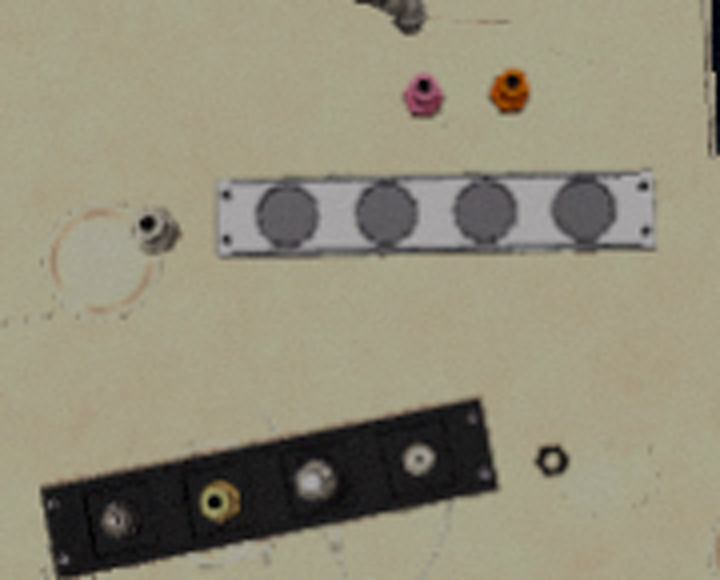

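Run:
```python
from h import *
o=np.array([.4669,.0653]);a=.1832
R=np.array([[np.cos(a),np.sin(a)],[-np.sin(a),np.cos(a)]])
for n,z,t,s in[("bolt",.044,(420,459),(338,266)),("coupler",.1,(316,480),(248,143)),("adaptor",.047,(215,500),(177,160)),("nozzle",.05,(117,520),(103,117))]:
    print(n,(R@(ray("top",T(*t),z)-o)).round(4),(R@(ray("scene",S(*s),z)-o)).round(4))
```

```text
bolt [-0.0012 -0.0972] [ 0.0014 -0.0969]
coupler [-0.0008 -0.0346] [-0.0005 -0.0342]
adaptor [-0.0007  0.0326] [0.0013 0.0321]
nozzle [-0.0009  0.0945] [-0.0033  0.0922]
```

```bash
python3 -c "
from cell import robot
print(robot.hand_in())"
```

```text
the job is handed in; nothing more can be done
None
```

I moved all four fittings into the assembly rack in reverse order and handed the job in just after 29.6 s on the robot's clock. The original order, left to right, was bolt, coupler, adaptor, nozzle; it is now nozzle, adaptor, coupler, bolt.

- **Position:** in the last pictures from both cameras, the top of every fitting is within about 5 mm of its pocket centre, both along and across the rack. The nozzle is furthest out, 3 to 5 mm along the row; the others are within about 2 mm.
- **Upright and seated:** all four look upright in both pictures. I found their positions by assuming each top was at its resting height. The two cameras agreed to within about 3 mm, so they appear to be standing on the pocket floors, but I did not measure tilt directly.
- **Robot:** the gripper was open, about 0.35 m to the side of the nearest filled pocket and touching nothing. The contact force readings I saw stayed at about 2 N or below.

No check failed. While lowering the arm for the bolt, the readings were about 4 mm off sideways and 4 mm high, so I corrected that before closing the gripper.

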